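# Hang the cutlery caddy on the drainer rail

### The job

Hang the blue-handled cutlery caddy back on the drainer: hook it over the upper rail in the gap between the two keeper bars, then slide it along under the keeper into the bay with the blue clip until the sprung catch has clicked shut behind it. Leave it hanging there, upright against the lower rail, and leave the yellow-handled caddy hanging in its own bay.

Things in the scene. Friction and masses are not known exactly. Their poses are not given: they have to be found in the camera images.
- blue_caddy: the caddy to hang: open sheet-steel cutlery cup, 62 (x) x 70 (y) x 90 mm, 0.24 to 0.42 kg, standing upright on the board; origin at the centre of its underside, z up, +x towards its back, where the hook is (back face of the rear wall at x = 31 mm). A blue carry handle plate stands in its middle
- blue_handle (a point): point to grip the blue upright carry handle, at x = 0, y = 0, z = 122 mm of the caddy; axes as the caddy's. The handle is 34 mm (x) by 12 mm (y) and its top is 16 mm above this point; the caddy's rim is 32 mm below it
- blue_hook (a point): point in the caddy's hook, at x = 46, y = 0, z = 102 mm of the caddy: on the upper rail's axis when it hangs. The hook opens downwards: roof 6 to 12 mm above this point; inside from x = -15 to +6 mm, then a 3 mm back lip; its foot turns in by 6 mm (top 11 mm, foot 14 mm below this point), so the mouth is 15 mm wide, next to the rear wall. Roof 40 mm wide in y, plus an 8 mm slope at each end
- drainer: fixed steel stand, 337 mm long in y; origin on the board below the upper rail, x to the back, z up. Upper rail: 12 mm bar at x = 0, z = 180. Lower rail: 12 mm bar at x = -9, z = 95; a hanging caddy's rear wall rests on it. End posts' inner faces at y = +-160.5 stop the hook; bay centres at y = +-130. A 16 mm high drip tray lies below, x = -100 to 12
- gap_point (a point): middle of the loading gap, on the upper rail's axis, x = 0, y = 0, z = 180 mm of the drainer; axes as the drainer's. The keeper bars above the rail, 20 mm wide in x, 5 mm thick, underside 16 mm above this point (4 mm over a hanging hook's roof), run from |y| = 45 to 162 mm, so a hook goes on the rail only in the gap
- blue_clip: blue plastic clip, 34 mm wide in y, fixed on the keeper over the bay for the blue caddy (left or right, it varies); its origin is not on the clip but 46 mm in front of the rail and 102 mm below it: where the blue caddy's origin comes to be when it hangs in the middle of that bay; axes as the drainer's
- yellow_caddy: caddy like the blue one but with a yellow handle and teaspoons in it, hanging loose in the other bay; origin at the centre of its underside, 78 mm above the board, +x towards the rail
- catch_left (a joint): sprung catch in the left keeper at y = +95 mm of the drainer, black knob on top (19 mm wide, up to z = 226): a round-nosed pin, 14 mm wide, pointing down, tip at z = 186.5. 0 = down (shut), up to 0.011 m when lifted; the hook's slope lifts it 5.5 mm in passing, against 3.5 to 6 N of spring, and it drops behind the hook
- catch_right (a joint): the same catch in the right keeper at y = -95 mm of the drainer

How it is judged:
By the outcome, as a careful person would: the job done as asked, in the order asked, and still so for the second after the job is handed in, with the robot touching nothing.
It also fails if it takes over 48 s, if anything falls off the work surface, if the arm or the gripper's body presses on something with over 40 N, if the wrist force passes 120 N, or if a joint passes its speed limit or range.

### The arm

A 6-joint arm with a two-finger parallel gripper is mounted at the origin on a cart in front of the work surface, level with it; the furniture and walls round the work are solid. World frame = base frame: x ahead of the robot, y to its left, z up, the work surface at z = 0. Lengths are in m, angles in rad, forces in N, time in s.
With the tool pointing down it reaches from about 0.275 to 0.825 m from the base axis. Payload 4.9 kg.
Tool frame: the origin (TCP) lies midway between the tips of the shut fingers; the grasp point (between the pads) lies 19 mm behind it (bot.grip_depth is the distance from the TCP to the grasp point, in m); z points along the fingers, y is the line along which they close (so a half turn about z gives the same grasp; the last joint's range is limited). The gripper opens to 85 mm and grips with 20 to 120 N. Pads are 22 mm wide; open, the fingers measure 114 mm over their backs; the gripper's body (76 mm by 85 mm) begins 54 mm behind the grasp point. The pads swing forward as they close: fully open they stand 13 mm farther back than shut.
Start: joints at [1.091, 0.326, -0.193, 1.052, 0, 1.437], TCP at [0.186, 0.517, 0.231] pointing down, gripper open.
Joint ranges: [-2.65, 2.65], [-0.97, 1.79], [-1.3, 1.35], [-1.93, 2.1], [-1.47, 1.37], [-3.14, 3.14]. Speed limits (rad/s): [2.57, 2.57, 3.14, 3.14, 3.14, 3.14].

### API

Orientations are given as a unit quaternion [w, x, y, z].
In Python, from cell import bot gives the robot as it stands. Calls block until the motion is done:
- bot.move_pose(position, orientation): joint-space move of the TCP to a pose.
- bot.move_linear(position, speed=0.15, rotation=None, until_force=None): straight line of the TCP; rotation=None keeps the orientation; speed is the mean speed in m/s. With until_force (N) it stops when the force on the tool has changed by that much, and returns True; else False.
- bot.goto_joints(angles): joint-space move.
- bot.set_gripper(opening, grasp_force=None): opening from 0.0 (shut) to 1.0 (fully open); grasp_force is the grip in N (None keeps the last); returns when the fingers have stopped.
- bot.wait(seconds).
- bot.solve_ik(position, orientation): joint angles nearest the present ones, or None.
- bot.camera(name): name is "scene" or "top" or "wrist"; returns the picture (480x640x3 uint8, red, green, blue); there is no depth.
- bot.calibration(name): a dict with "mtx" (3x3 intrinsics, pixels), "k1" (the pictures are not rectified: a ray, as slopes to the right and down, at radius r is drawn at 1 + k1 r^2 times it, then the intrinsics apply), "extrinsics" (4x4, takes a point from world to camera coordinates); the wrist camera has in their place "hand_eye" (4x4, takes a point from camera to tool coordinates, whose origin is the TCP and whose axes are the flange's). Camera axes: x right, y down, z forward; pixel columns grow to the right and rows downward; lengths in m; the calibration is good to about 2 mm. A picture is of the moment at which its call begins: read the wrist's pose just before it. calibration takes no time and is no camera call.
A pose or a line that the arm cannot do raises bot.PlanningError and nothing moves.
- bot.close_job(): hands the job in; it is judged then, once.
Trained networks look in the newest picture that a camera, given by its name, has taken for a name from the list of things; names that differ only in an ending like _2 or _b are one class to them, and where a whole thing is asked for, a point or a joint stands for the part that bears it (a point fixed in the world has none). Each returns a list of dicts, best first, with "confidence" (0 to 1); they miss things now and then, are a little off and sometimes report something else, mostly with a low value. They report only what shows in the picture. A call takes as long as a camera call.
- bot.search_frame(camera, thing): "bbox" ([left, top, width, height] in pixels, round what is visible of it).
Readings, each from a call of its own:
- bot.read_clock(): time.
- bot.read_joint_positions(): joint angles.
- bot.read_joint_vel(): joint speeds.
- bot.read_joint_efforts(): joint torques, N m.
- bot.read_position(): TCP position.
- bot.read_tool_rot(): TCP orientation.
- bot.read_ft_force(): force on the tool from outside, world axes, zero at the start.
- bot.read_moment(): the same for the moment, N m.
- bot.read_gripper_width(): opening from 0.0 (shut) to 1.0 (fully open).
- bot.read_finger_force(): force on a finger pad.
Only numpy, scipy, OpenCV 4.12 (cv2) and the standard library are available. Lean on these libraries where they do the work, as an engineer would, in place of code of your own. Each camera call takes 0.05 s, during which the arm holds its last target. There are 200 camera calls.

## Working session

There is one attempt and no reset: what is moved stays moved. The work goes in short steps, each a Python script; the robot and the scene stay as the last script left them, time stands still between calls to the robot, and variables do not carry over. Pictures are saved under pics/ and viewed, at most 10 in all, crops included, and the job is handed in when it is done.

```bash
ls; mkdir -p pics; python3 - <<'E'
from cell import bot
import cv2,numpy as np
for c in ["scene","top"]:
    im=bot.camera(c); cv2.imwrite(f"pics/{c}0.png",im[:,:,::-1])
    k=bot.calibration(c); print(c,np.round(k["mtx"],1).tolist(),k["k1"],np.round(k["extrinsics"],4).tolist())
    for t in ["blue_caddy","blue_handle","blue_hook","drainer","blue_clip","yellow_caddy","catch_left","catch_right"]:
        print(t,[(np.round(d["bbox"]).tolist(),round(d["confidence"],2)) for d in bot.search_frame(c,t)[:3]])
k=bot.calibration("wrist");print({a:np.round(b,4).tolist() for a,b in k.items()})
print(bot.read_clock(),bot.read_tool_rot())
E
```

```text
pics
scene [[558.4, 0.0, 312.5], [0.0, 558.4, 242.8], [0.0, 0.0, 1.0]] -0.11887372310645702 [[0.8535, -0.5208, 0.0163, -0.4736], [-0.3485, -0.5938, -0.7252, 0.3502], [0.3874, 0.6133, -0.6883, 0.7204], [0.0, 0.0, 0.0, 1.0]]
blue_caddy [([256.0, 337.0, 73.0, 100.0], 0.69)]
blue_handle [([259.0, 337.0, 75.0, 97.0], 0.72)]
blue_hook [([257.0, 337.0, 75.0, 97.0], 0.59)]
drainer [([267.0, 146.0, 179.0, 231.0], 0.82)]
blue_clip [([314.0, 149.0, 18.0, 18.0], 0.7)]
yellow_caddy [([361.0, 250.0, 66.0, 88.0], 0.97)]
catch_left [([332.0, 153.0, 11.0, 14.0], 0.51)]
catch_right []
top [[544.5, 0.0, 320.2], [0.0, 544.5, 234.9], [0.0, 0.0, 1.0]] -0.04784049648559363 [[0.0035, -0.9993, -0.0379, 0.0797], [-0.9877, 0.0024, -0.1563, 0.5884], [0.1563, 0.038, -0.987, 0.8969], [0.0, 0.0, 0.0, 1.0]]
blue_caddy [([399.0, 278.0, 57.0, 58.0], 0.93)]
blue_handle [([404.0, 277.0, 50.0, 57.0], 0.85)]
blue_hook [([400.0, 276.0, 52.0, 57.0], 0.94)]
drainer [([226.0, 138.0, 224.0, 102.0], 0.74)]
blue_clip [([263.0, 141.0, 12.0, 17.0], 0.64), ([237.0, 147.0, 23.0, 17.0], 0.57)]
yellow_caddy [([391.0, 159.0, 60.0, 61.0], 0.8)]
catch_left [([260.0, 143.0, 13.0, 15.0], 0.65), ([401.0, 278.0, 56.0, 54.0], 0.64)]
catch_right []
{'mtx': [[370.8996, 0.0, 319.663], [0.0, 370.8996, 242.2273], [0.0, 0.0, 1.0]], 'k1': 0.0055, 'hand_eye': [[-0.0011, -0.9625, -0.2712, 0.0687], [1.0, -0.0008, -0.001, -0.0006], [0.0008, -0.2712, 0.9625, -0.1421], [0.0, 0.0, 0.0, 1.0]]}
0.9 [1.03881786e-05 1.72024970e-01 9.85092589e-01 3.33827072e-05]
```

```bash
python3 - <<'E'
import cv2
a=cv2.imread("pics/top0.png")[120:350,210:470]; cv2.imwrite("pics/t1.png",cv2.resize(a,None,fx=3,fy=2.6,interpolation=cv2.INTER_CUBIC)[:600,:800])
a=cv2.imread("pics/scene0.png")[130:450,230:460]; cv2.imwrite("pics/s1.png",cv2.resize(a,None,fx=1.85,fy=1.85,interpolation=cv2.INTER_CUBIC))
E
```

```text
(no output)
```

View pics/t1.png

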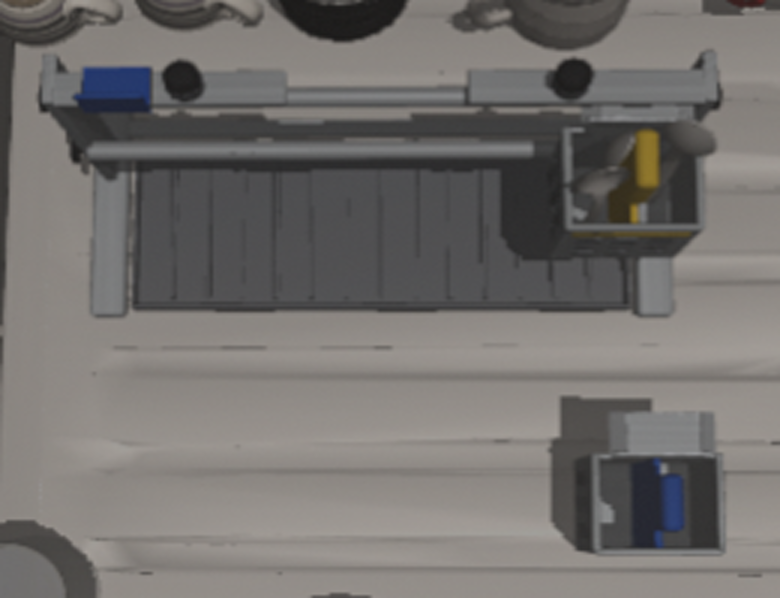

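View pics/s1.png

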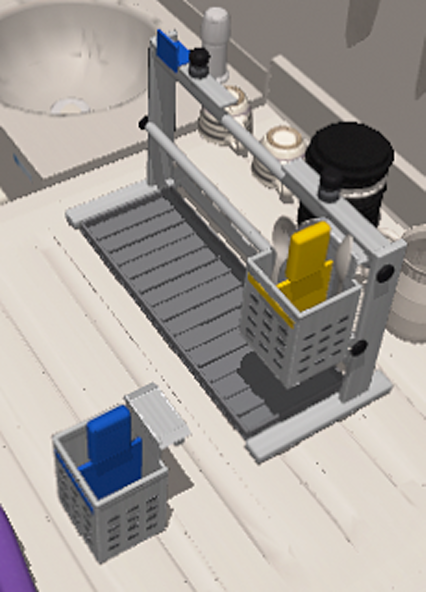

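The top view shows the blue clip on the left keeper at crop (115,88). The gap runs from crop u=286 to 468, the knobs are at (183,78) and (573,77), and the yellow caddy hangs on the right. The blue caddy stands at about (660,503) with its hook towards the rail. I'll fit poses from these points, then look closer with the wrist camera.

```bash
cat > h.py <<'E'
from cell import bot
import cv2,numpy as np
from scipy.optimize import least_squares
from scipy.spatial.transform import Rotation as R
def q2R(q): return R.from_quat([q[1],q[2],q[3],q[0]]).as_matrix()
def R2q(m):
    x,y,z,w=R.from_matrix(m).as_quat(); return [w,x,y,z]
def proj(P,mtx,k1,E):
    c=np.asarray(P)@E[:3,:3].T+E[:3,3]; s=c[:,:2]/c[:,2:]
    s=s*(1+k1*(s**2).sum(1,keepdims=True)); return s*[mtx[0][0],mtx[1][1]]+[mtx[0][2],mtx[1][2]]
def place(p,L): # p=(x,y,yaw)
    L=np.asarray(L); c,s=np.cos(p[2]),np.sin(p[2])
    return np.c_[p[0]+c*L[:,0]-s*L[:,1],p[1]+s*L[:,0]+c*L[:,1],L[:,2]]
def fit(views,p0): # views: list of (K,k1,E,local pts,pixels)
    f=lambda p:np.concatenate([(proj(place(p,L),K,k,E)-px).ravel() for K,k,E,L,px in views])
    r=least_squares(f,p0,loss="soft_l1"); return r.x,np.round(f(r.x).reshape(-1,2),1)
def wrist_view():
    pos=np.array(bot.read_position()); Rm=q2R(bot.read_tool_rot()); im=bot.camera("wrist")
    c=bot.calibration("wrist"); T=np.eye(4);T[:3,:3]=Rm;T[:3,3]=pos
    return im,c["mtx"],c["k1"],np.linalg.inv(T@np.array(c["hand_eye"]))
def cam(n):
    c=bot.calibration(n); return c["mtx"],c["k1"],np.array(c["extrinsics"])
RIM=np.array([[-31,35,90],[-31,-35,90],[31,35,90],[31,-35,90]])/1e3
DR=np.array([[10,45,201],[-10,45,201],[10,-45,201],[-10,-45,201],[0,95,226],[0,-95,226]])/1e3
def down(yaw,pitch=0.): # tool z down, closing (tool y) along object's y, tool x towards object -x; pitch: bottom swings to -x
    Ro=R.from_euler("z",yaw)*R.from_euler("y",pitch); return (Ro*R.from_matrix(np.diag([-1,1,-1.]))).as_matrix()
E
cat > m1.py <<'E'
from h import *
cv=lambda a:(np.array(a)+.5)/[3,2.6]-.5+[210,120]
K=cam("top")
c,e=fit([(*K,RIM,cv([[597,552],[723,551],[592,455],[721,453]]))],[.35,-.1,0]); print("caddy",c,e.tolist())
d,e=fit([(*K,DR,cv([[286,70],[286,104],[468,70],[468,104],[183,76],[573,74]]))],[.6,0,0]); print("drainer",d,e.tolist())
print(bot.read_tool_rot(),down(0))
for yaw in (0,np.pi):
  for p,pi in ((c,0),(d,0),(d,.17)):
    Q=R2q(down(p[2]+0,pi)@R.from_euler("z",yaw).as_matrix())
    for dx,dy,z in ((0,0,.11),(0,0,.3),(-.046,0,.2),(-.046,.132,.19)):
        j=bot.solve_ik([p[0]+dx,p[1]+dy,z],Q); print(yaw,pi,dx,dy,z,None if j is None else np.round(j,2))
E
python3 m1.py
```

```text
caddy [ 0.45374347 -0.09776872  0.01067074] [[-0.7, 0.6], [1.0, 0.6], [-0.2, -0.8], [0.1, -0.5]]
drainer [ 0.68659249  0.0520785  -0.00423648] [[0.2, 0.4], [-0.0, 0.2], [-0.0, 0.1], [0.1, 0.0], [-1.2, -0.5], [0.7, -0.3]]
[1.03881786e-05 1.72024970e-01 9.85092589e-01 3.33827072e-05] [[-1.  0.  0.]
 [ 0.  1.  0.]
 [ 0.  0. -1.]]
0 0 0 0 0.11 [-0.37  0.3  -0.58  0.69  0.   -0.38]
0 0 0 0 0.3 [-0.37  0.13 -0.28  1.17  0.   -0.38]
0 0 -0.046 0 0.2 [-0.41  0.11 -0.56  0.9   0.   -0.42]
0 0 -0.046 0.132 0.19 [-0.1   0.1  -0.6   0.87  0.   -0.11]
0 0 0 0 0.11 [-0.03  0.67  0.05  0.95  0.   -0.03]
0 0 0 0 0.3 [-0.03  0.58  0.37  1.37  0.   -0.03]
0 0 -0.046 0 0.2 [-0.03  0.52  0.02  1.08  0.   -0.03]
0 0 -0.046 0.132 0.19 [0.17 0.57 0.09 1.09 0.   0.17]
0 0.17 0 0 0.11 [-0.03  0.81  0.31  1.24 -0.   -0.02]
0 0.17 0 0 0.3 [-0.03  0.76  0.68  1.67 -0.   -0.02]
0 0.17 -0.046 0 0.2 [-0.03  0.66  0.26  1.34 -0.   -0.03]
0 0.17 -0.046 0.132 0.19 [0.16 0.71 0.33 1.35 0.03 0.16]
3.141592653589793 0 0 0 0.11 [-0.37  0.3  -0.58  0.69  0.    2.76]
3.141592653589793 0 0 0 0.3 [-0.37  0.13 -0.28  1.17  0.    2.76]
3.141592653589793 0 -0.046 0 0.2 [-0.41  0.11 -0.56  0.9   0.    2.72]
3.141592653589793 0 -0.046 0.132 0.19 [-0.1   0.1  -0.6   0.87  0.    3.03]
3.141592653589793 0 0 0 0.11 [-0.03  0.67  0.05  0.95  0.    3.11]
3.141592653589793 0 0 0 0.3 [-0.03  0.58  0.37  1.37  0.    3.11]
3.141592653589793 0 -0.046 0 0.2 [-0.03  0.52  0.02  1.08  0.    3.11]
3.141592653589793 0 -0.046 0.132 0.19 [ 0.17  0.57  0.09  1.09  0.   -2.97]
3.141592653589793 0.17 0 0 0.11 [-0.03  0.81  0.31  1.24 -0.    3.12]
3.141592653589793 0.17 0 0 0.3 [-0.03  0.76  0.68  1.67 -0.    3.12]
3.141592653589793 0.17 -0.046 0 0.2 [-0.03  0.66  0.26  1.34 -0.    3.11]
3.141592653589793 0.17 -0.046 0.132 0.19 [ 0.16  0.71  0.33  1.35  0.03 -2.98]
```

```bash
cat > m2.py <<'E'
from h import *
import json
c=[.4537,-.0978,.0107]; d=[.6866,.0521,-.0042]
out=[]
for n,p,dx in (("c",c,0.0),("d",d,-.05)):
    bot.move_pose([p[0]+dx,p[1],.30],R2q(down(0)))
    im,K,k,E=wrist_view(); cv2.imwrite(f"pics/w{n}.png",im[:,:,::-1]); np.savez(f"w{n}.npz",K=K,k=k,E=E)
    q=proj(place(p,RIM if n=="c" else DR),K,k,E); print(n,np.round(q).tolist())
print(bot.read_clock())
E
python3 m2.py
```

```text
c [[357.0, 179.0], [282.0, 180.0], [356.0, 243.0], [285.0, 243.0]]
d [[384.0, 325.0], [386.0, 299.0], [259.0, 325.0], [258.0, 299.0], [469.0, 330.0], [175.0, 329.0]]
4.3417
```

View pics/wc.png

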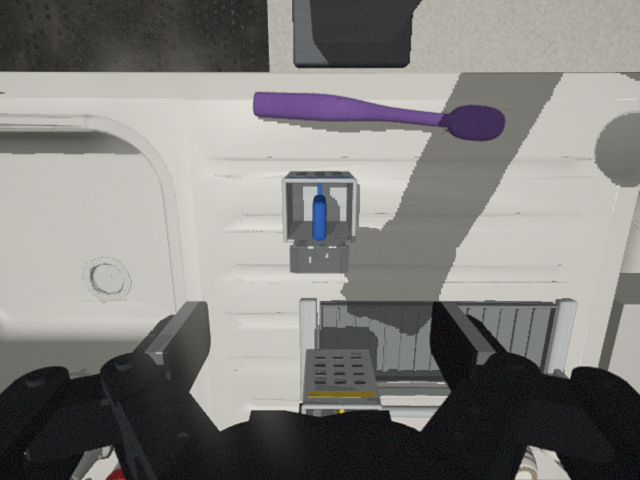

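View pics/wd.png

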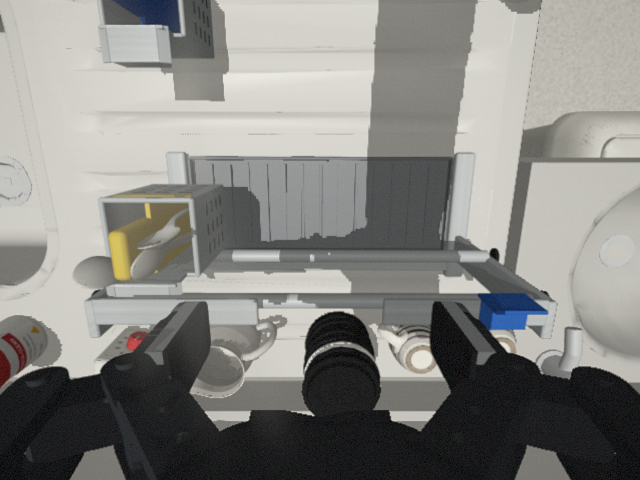

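The wrist views agree with the fit. The caddy rim spans about (283–357, 176–243) and the keepers lie at row ~300. I'll zoom in on both to refine the corner pixels.

```bash
python3 - <<'E'
import cv2,numpy as np
a=cv2.imread("pics/wc.png")[165:285,270:370]; a=cv2.resize(a,None,fx=4,fy=4,interpolation=cv2.INTER_CUBIC)
b=cv2.imread("pics/wd.png")[240:340,205:435]; b=cv2.resize(b,None,fx=3.4,fy=3.4,interpolation=cv2.INTER_CUBIC)
b=np.clip(b*1.6,0,255).astype(np.uint8)
cv2.imwrite("pics/wc2.png",a); cv2.imwrite("pics/wd2.png",b)
E
```

```text
(no output)
```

View pics/wc2.png

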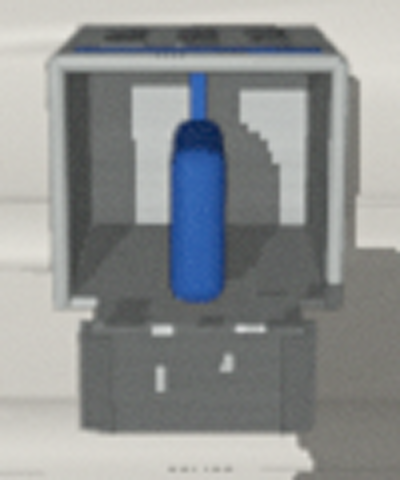

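View pics/wd2.png

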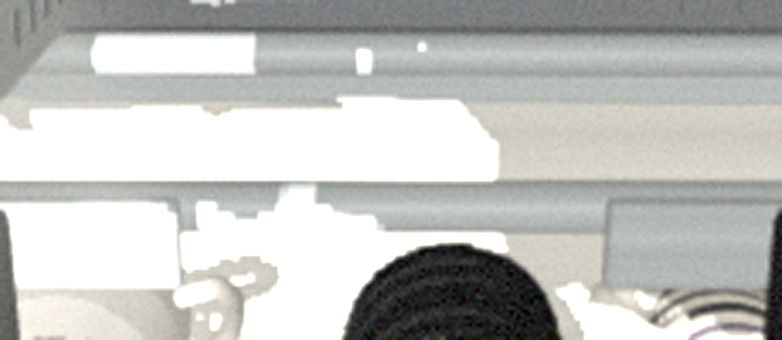

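```bash
cat > m3.py <<'E'
from h import *
cv=lambda a:(np.array(a)+.5)/[3,2.6]-.5+[210,120]
T=cam("top"); L=lambda n:(lambda z:(z["K"],float(z["k"]),z["E"]))(np.load(n))
tc=(*T,RIM,cv([[597,552],[723,551],[592,455],[721,453]])); td=(*T,DR,cv([[286,70],[286,104],[468,70],[468,104],[183,76],[573,74]]))
H=np.array([[-17,0,138],[17,0,138]])/1e3
wc=(*L("wc.npz"),np.r_[RIM,H],np.r_[np.array([[347,57],[48,57],[344,308],[53,308]]),[[198,150],[198,301]]]/4+[270,165])
wd=(*L("wd.npz"),DR[:4],np.array([[606,290],[606,200],[180,290],[180,200]])/3.4+[205,240])
for n,vs,p0 in (("c",(tc,wc),[.45,-.1,0]),("d",(td,wd),[.69,.05,0])):
    for v in ([vs[0]],[vs[1]],vs):
        p,e=fit(v,p0); print(n,np.round(p,4),e.tolist() if len(v)==1 else "")
E
python3 m3.py
```

```text
c [ 0.4537 -0.0978  0.0107] [[-0.7, 0.6], [1.0, 0.6], [-0.2, -0.8], [0.1, -0.5]]
c [ 0.453  -0.0982  0.0013] [[-0.1, -0.5], [0.2, -0.4], [-0.9, 0.2], [0.8, 0.3], [-0.1, -0.4], [-0.0, 1.4]]
c [ 0.4531 -0.0981  0.0043] 
d [ 0.6866  0.0521 -0.0042] [[0.2, 0.4], [-0.0, 0.2], [-0.0, 0.1], [0.1, 0.0], [-1.2, -0.5], [0.7, -0.3]]
d [ 6.866e-01  5.130e-02 -6.000e-04] [[-0.1, -0.4], [1.1, 0.4], [0.1, -0.4], [-1.1, 0.4]]
d [ 0.6866  0.0516 -0.0026]
```

```bash
cat >> h.py <<'E'
C=[.4532,-.0981,.003]; D=[.6866,.0516,-.002]
def tcp(a,b,h,th,caddy_frame=True):
    """TCP pose: rail axis (drainer y=b) sits at hook-frame x=-a, z=-h, i.e. hook displaced by (a,h); th=pitch"""
    Rd=R.from_euler("z",D[2]); Rc=Rd*R.from_euler("y",th)
    off=(Rc if caddy_frame else Rd).apply([a,0,h])
    p=np.array([D[0],D[1],.180])+Rd.apply([0,b,0])+off+Rc.apply([-.046,0,.020+.019*0-bot.grip_depth])
    return p,R2q(down(D[2],th))
def err(p): return np.round((np.array(bot.read_position())-p)*1e3,2)
E
cat > m4.py <<'E'
from h import *
bot.set_gripper(.6)
q=R2q(down(C[2])); g=.122-bot.grip_depth
bot.move_pose([C[0],C[1],.25],q)
bot.move_linear([C[0],C[1],g],.15)
bot.set_gripper(0,60); print("grip",bot.read_gripper_width(),bot.read_finger_force(),bot.read_ft_force())
p,Q=tcp(.0075,0,.040,.17)
bot.move_linear([C[0],C[1],p[2]],.2)
print("lifted",bot.read_gripper_width(),bot.read_ft_force(),bot.read_clock())
bot.move_linear([p[0]-.11,p[1],p[2]],.2,rotation=Q)
im=bot.camera("scene"); cv2.imwrite("pics/s2.png",cv2.resize(im[100:340,220:460,::-1],None,fx=2.5,fy=2.5))
bot.move_linear(p,.12)
f0=np.array(bot.read_ft_force())
p1,_=tcp(.0075,0,-.003,.17)
hit=bot.move_linear(p1,.04,until_force=6)
print(hit,err(p1),np.array(bot.read_ft_force())-f0,bot.read_clock())
im=bot.camera("scene"); cv2.imwrite("pics/s3.png",cv2.resize(im[100:340,220:460,::-1],None,fx=2.5,fy=2.5))
E
python3 m4.py
```

```text
grip 0.13114401233511772 59.31088149547577 [-0.20403765  2.17325511  6.34208555]
lifted 0.13364388213906653 [ 0.3285019  -0.26541365 -4.01769679] 8.0583
True [0.39 0.02 3.35] [0.37229225 0.41129505 7.71030104] 11.1167
```

View pics/s3.png

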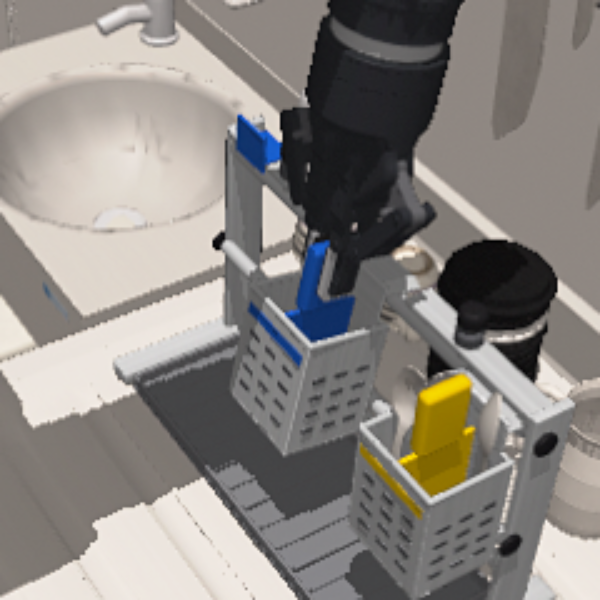

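The picture shows the caddy tilted, with its hook on the rail in the gap. Contact came at about 0.4 mm above the nominal seat, so the hook is fully on. Next I'll seat it and bring it upright.

```bash
cat > m5.py <<'E'
from h import *
F=lambda:np.round(bot.read_ft_force(),1)
p,Q=tcp(.0075,0,.0010,.17,); bot.move_linear(p,.05); print(F())
p,Q=tcp(.0015,0,.0010,.17); print("x",bot.move_linear(p,.04,until_force=10),err(p),F())
p,Q=tcp(.0010,0,.0010,.025); print("rot",bot.move_linear(p,.04,rotation=Q,until_force=12),err(p),F())
p,_=tcp(.0010,0,-.003,.025,False); print("down",bot.move_linear(p,.02,until_force=4),err(p),F(),bot.read_clock())
E
python3 m5.py
```

```text
[ 0.4 -0.2  0.4]
x False [-0.48  0.   -0.23] [ 0.6 -0.5 -1.9]
rot False [0.05 0.19 0.48] [ 3.6  0.3 -2.5]
down True [-0.07  0.05  2.52] [-1.  -0.6  3.3] 12.275
```

```bash
cat > m6.py <<'E'
from h import *
F=lambda:np.round(bot.read_ft_force(),1)
h=.0004; th=.025
p,_=tcp(.001,0,h,th); bot.move_linear(p,.03); print(F())
for b,f in ((.055,12),(.100,25),(.126,25),(.134,25)):
    p,_=tcp(.001,b,h,th); r=bot.move_linear(p,.05 if b<.13 else .02,until_force=f); print(b,r,err(p),F(),bot.read_clock())
    if r: break
im=bot.camera("scene"); cv2.imwrite("pics/s4.png",cv2.resize(im[100:340,220:460,::-1],None,fx=2.5,fy=2.5))
E
python3 m6.py
```

```text
[ 1.1  0.6 -2.6]
0.055 False [-0.17 -0.21 -0.06] [ 0.3 -0.2 -4.3] 13.775
0.1 False [-0.1   0.67 -0.42] [  1.7   0.1 -11.8] 14.825
0.126 False [-0.03  1.67  0.61] [ 0.3  3.  -6. ] 15.4917
0.134 False [ 0.11 -0.69  0.14] [-0.6 -3.  -3.7] 16.0417
```

View pics/s4.png

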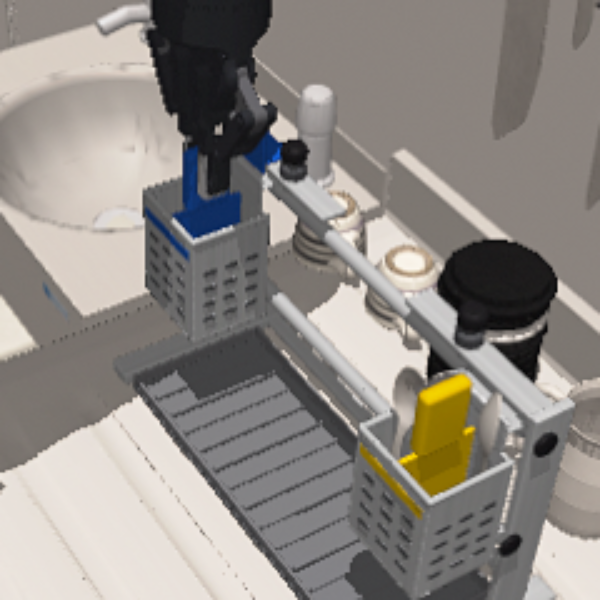

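The caddy is in the left bay, and the vertical force went from −11.8 N at the catch back to the bare weight. I'll press it onto the end post, then pull back gently to check that the catch holds.

```bash
cat > m7.py <<'E'
from h import *
F=lambda:np.round(bot.read_ft_force(),1)
h=.0004; th=.025
p,_=tcp(.001,.139,h,th); r=bot.move_linear(p,.02,until_force=10); print("post",r,err(p),F())
p,_=tcp(.001,.122,h,th); r=bot.move_linear(p,.02,until_force=6); print("back",r,err(p),F(),bot.read_clock())
E
python3 m7.py
```

```text
post True [-0.22 -5.66 -0.58] [ 2.1 -2.4 -1.9]
back True [-0.18  4.66 -0.74] [-1.3  0.9  3.2] 16.7833
```

The post stopped it at b≈133 mm, and the pull back met resistance at 126.7 mm, so the catch is behind the hook. Next I'll centre it, rest it on the rail, release and back off.

```bash
cat > m8.py <<'E'
from h import *
F=lambda:np.round(bot.read_ft_force(),1)
p,Q=tcp(.0005,.1322,.0002,.012); print("fwd",bot.move_linear(p,.02,rotation=Q,until_force=15),err(p),F())
p,_=tcp(.0005,.1322,-.003,.012,False); print("down",bot.move_linear(p,.015,until_force=3),err(p),F())
bot.set_gripper(.45); bot.wait(.3); print(bot.read_gripper_width(),F())
p=np.array(bot.read_position()); bot.move_linear(p+[0,0,.09],.1)
bot.move_pose([.42,.05,.33],R2q(down(0)));bot.wait(.5)
for c in ("scene","top"):
    im=bot.camera(c)[:,:,::-1]; cv2.imwrite(f"pics/{c}9.png",im)
    for t in ["blue_caddy","catch_left","catch_right","yellow_caddy"]:
        print(c,t,[(np.round(d["bbox"]).tolist(),round(d["confidence"],2)) for d in bot.search_frame(c,t)[:1]])
a=cv2.imread("pics/scene0.png")[135:215,290:390];b=cv2.imread("pics/scene9.png")
n=lambda z:cv2.resize(z,(400,320),interpolation=cv2.INTER_CUBIC)
t=cv2.imread("pics/top9.png")[120:230,210:347]
big=cv2.resize(b[110:350,250:450],(220,264)); row=np.hstack([n(a),n(b[135:215,290:390])])
low=np.zeros((270,800,3),np.uint8); low[:264,:220]=big; low[:264,230:560]=cv2.resize(t,(330,264))
cv2.imwrite("pics/chk.png",np.vstack([row,low])); print(bot.read_clock())
E
python3 m8.py
```

```text
fwd False [ 0.35 -1.88 -0.25] [ 2.  -4.4 -0.2]
down True [ 0.4  -2.01  2.84] [ 0.7 -0.4  4.2]
0.44911425158719676 [-0.4 -1.2  0.2]
scene blue_caddy [([274.0, 156.0, 54.0, 85.0], 0.95)]
scene catch_left [([334.0, 155.0, 9.0, 11.0], 0.42)]
scene catch_right [([332.0, 156.0, 10.0, 12.0], 0.72)]
scene yellow_caddy [([359.0, 248.0, 69.0, 92.0], 0.84)]
top blue_caddy [([228.0, 162.0, 56.0, 60.0], 0.81)]
top catch_left [([228.0, 161.0, 54.0, 59.0], 0.7)]
top catch_right [([222.0, 141.0, 228.0, 99.0], 0.48)]
top yellow_caddy [([391.0, 160.0, 57.0, 61.0], 0.77)]
21.1583
```

View pics/chk.png

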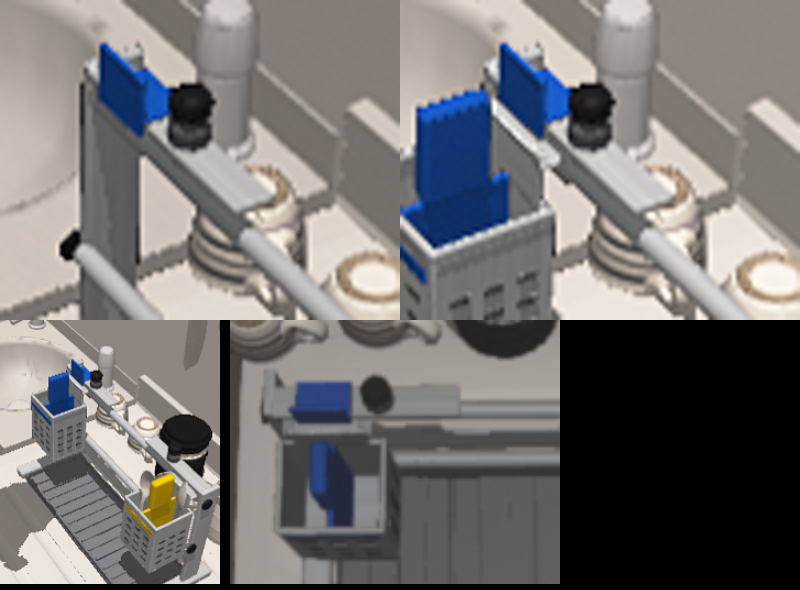

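The left knob sits at the same height before and after (top at row ~83 in both crops), so the catch is shut. The blue caddy hangs upright in the clip bay and the yellow caddy hasn't moved.

```bash
python3 -c "
from cell import bot
print(bot.close_job())"
```

```text
the job is handed in; nothing more can be done
None
```

The blue caddy is hanging upright in the blue-clip bay with the catch shut behind it, the yellow caddy is still in its own bay, and I handed the job in at about 21 s (the verdict was not shown).

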